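# Slide the reference film card into its keeper past the gravity catch

### The arm

A 6-joint arm with a two-finger parallel gripper is mounted at the origin on a cart in front of the work surface, level with it; the furniture and walls round the work are solid. World frame = base frame: x ahead of the robot, y to its left, z up, the work surface at z = 0. Lengths are in m, angles in degrees, forces in N, time in s.
With the tool pointing down it reaches from about 0.35 to 0.875 m from the base axis. Payload 4.2 kg.
Tool frame: the origin (TCP) lies on the centre line of the jaws, within the pads' length; the fingertips stand 17 mm ahead of it and the grasp point (between the pads) lies 2 mm behind it; z points along the fingers, y is the direction in which the jaws open and shut (so a half turn about z gives the same grasp; the last joint's range is limited). The gripper opens to 87 mm and grips with 3 to 60 N. Pads are 19 mm wide; open, the fingers measure 117 mm over their backs; the gripper's body (75 mm by 190 mm) begins 51 mm behind the grasp point.
Start: joints at [14.817, 22.042, 0.453, 0, -68.411, -14.817], TCP at [0.625, 0, 0.24] pointing down, gripper open.
Joint ranges: [-179.83, 179.83], [-69.29, 118.12], [-61.27, 80.66], [-181.25, 117.63], [-171.15, -9.14], [-177.46, 177.46]. Speed limits (degrees/s): [159.86, 159.86, 180, 180, 180, 180].

### API

Orientations are given as a 3x3 rotation matrix whose columns are the frame's x, y, z axes.
In Python, from station import * gives the robot as it stands.
- The arm moves only by the tool play_rows, never from a script. Its argument "targets" is a list that holds one entry, the list of rows, each a list of 5 numbers: the closure, from 0 (fully open) to 1 (shut), then the shift along the world's x, y, z in m, then the turn about the world's z in rad. In form: [[[gripper, x, y, z, twist], ...]]. A call has 1 to 5 rows; each row is the pose to reach, as a shift and turn from the pose commanded when the call began; what a row does not reach only later rows make up. A row lasts 1/12 s, in which the tool goes at most 41.7 mm and 7.16 degrees, less where a joint would pass 70% of its speed; a pose out of reach is approached as far as the arm can. A call with a gripper value outside its range is refused whole. The fingers move at their own pace and stop on an object; the grip force is fixed at half the most. Time passes only in rows, so rows that repeat a pose let the fingers close. It gives the time, the measured TCP pose, the force and the opening at its end, in the units of the state.
- sense(): the state, without advancing time (a new reading comes with each control period).
- capture(name): name is "scene" or "side" or "wrist"; returns the picture (420x560x3 uint8, blue, green, red); there is no depth.
- get_calibration(name): a dict with "camera_matrix" (3x3 intrinsics, pixels), "T" (4x4, takes a point from camera to world coordinates). Camera axes: x right, y up, looking along -z (the intrinsics and any distortion apply to the point x, -y, -z); pixel columns grow to the right and rows downward; lengths in m; the calibration is good to about 2 mm. A picture is of the moment at which its call begins: read the wrist's pose just before it. get_calibration takes no time and is no camera call; for the wrist camera it gives the pose at the moment of the call.
- finish_job(): hands the job in, once; it reports no verdict.
The state is a dict: "time_s": time; "joints": joint angles; "joint_velocities": joint speeds; "effort": joint torques, N m; "tcp_pos": TCP position; "ee_rot": TCP orientation; "wrist_force": force on the tool from outside, world axes, zero at the start; "moment": the same for the moment, N m; "gripper_width": opening from 0.0 (shut) to 1.0 (fully open).
Only numpy, scipy, OpenCV 4.12 (cv2) and the standard library are available. Lean on these libraries where they do the work, as an engineer would, in place of code of your own. Each camera call takes 0.05 s, during which the arm holds its last target. There are 200 camera calls.

### The job

Put the dark reference film card away in its keeper: set it flat on the open front of the keeper and slide it in under the hinged orange catch, so that the card's own edge lifts the catch, until the card lies fully home by the end stops and the catch has dropped behind it. Leave the card lying flat in the keeper, held by the catch, and let go of it.

Things in the scene. Friction and masses are not known exactly. Their poses are not given: they have to be found in the camera images.
- card_center (a point): Centre (half-way up) of the film card: flat rigid dark grey holder with a small pale window in its middle and a white label, 100 mm (x) by 55 mm (y) by 9 mm thick (z up), 50 g, loose, flat on the worktop. Grip it across its 55 mm width at mid-length; half a turn makes no difference. Not the pale yellow note block (70 x 71 x 12) nor the white timer (62 x 62 x 18).
- keeper_home (a point): Card's centre when home against the end stops. x: slide-in direction, y: across the lane (the card's 100 mm lies along y), z up. Lane floor: fixed aluminium plate, top 4.5 mm below this point, 4 mm above the worktop. Blue rails 112 mm apart, 21 high; lips 18 mm above the floor cover the card's ends. Stops at x +27.5, 14 high, with a 64 mm wide gap between them for a finger ahead of the card.
- keeper_front (a point): Point over the plate's open front, same axes and height as home, 118 mm before it on the midline: a card centred here, lying like at home, is clear of catch and rails and can be set down from above. The plate is 168 mm wide (y), from x -26 to +160 of this point. Blue guides 12 mm high funnel from 136 mm apart (x 0) to the 112 mm lane (x +58). A post 37 mm high stands at y +75 to +84.
- catch (a joint): Hinge of the orange gravity catch, rad: 0 = hanging shut, grows as it rises to 0.9; about 0.15 when riding on the card. 50 g, no spring, falls by itself. It spans y +28 to +48 mm only (a gripper passes on the midline). Pivot 28 mm over the floor, 82 mm before home; arm slopes down inward to the toe, 2 mm over the floor; toe's inner face 37.5 mm before home: 10 mm play for the card.
There are look-alikes about, which are no part of the job. What is meant by the part that bears card_center is not pink, and is the larger of those in its own colour.

How it is judged:
By the outcome, as a careful person would: the job done as asked, in the order asked, and still so for the second after the job is handed in, with the robot touching nothing.
It also fails if it takes over 45 s, if anything falls off the work surface, if the arm or the gripper's body presses on something with over 40 N, if the wrist force passes 120 N, or if a joint passes its speed limit or range.

## Working session

There is one attempt and no reset: what is moved stays moved. The work goes in short steps, Python scripts to look and compute and a tool call to move; the robot and the scene stay as the last step left them, time stands still between calls to the robot, and variables do not carry over. Pictures are saved under pics/ and viewed, on a budget of 10 in all, crops included, one or two more only if the job needs it, and the job is handed in when it is done.

Besides the shell and the picture viewer there is one more tool, called after "Request:" as name(argument=value, ...) on one line, values as JSON. play_rows: Moves the arm, as the interface text tells. Its arguments: {"type":"object","properties":{"targets":{"type":"array","items":{"type":"array","items":{"type":"array","items":{"type":"number"}}}}},"required":["targets"]}

```bash
mkdir -p pics; ls
python3 - <<'E'
from station import *
import cv2,numpy as np
a=capture("scene");b=capture("side");c=capture("wrist")
for n,i in zip(("scene","side","wrist"),(a,b,c)): cv2.imwrite(f"pics/{n}0.png",i)
for n in ("scene","side","wrist"):
    k=get_calibration(n); print(n,{q:np.round(v,4).tolist() if not isinstance(v,str) else v for q,v in k.items()})
print(sense())
E
```

```text
pics
scene {'camera_matrix': [[511.9634, 0.0, 275.9322], [0.0, 511.9634, 208.2159], [0.0, 0.0, 1.0]], 'T': [[-0.8996, 0.1691, -0.4027, -0.031], [-0.4367, -0.3574, 0.8255, 1.0469], [-0.0043, 0.9185, 0.3954, 0.5956], [0.0, 0.0, 0.0, 1.0]]}
side {'camera_matrix': [[534.5771, 0.0, 285.6485], [0.0, 534.5771, 204.073], [0.0, 0.0, 1.0]], 'T': [[1.0, -0.0075, 0.0012, 0.5014], [0.0056, 0.6246, -0.781, -1.0602], [0.0051, 0.7809, 0.6246, 0.8882], [0.0, 0.0, 0.0, 1.0]]}
wrist {'camera_matrix': [[357.1365, 0.0, 272.8982], [0.0, 357.1365, 208.4135], [0.0, 0.0, 1.0]], 'T': [[-1.0, -0.0004, 0.0021, 0.6253], [-0.0002, -0.9667, -0.2558, -0.0706], [0.0021, -0.2558, 0.9667, 0.3823], [0.0, 0.0, 0.0, 1.0]]}
{'time_s': 0.15, 'joints': array([ 1.48145291e+01,  2.20779897e+01,  3.99574561e-01, -1.87638215e-02,
       -6.84138619e+01, -1.48153304e+01]), 'joint_velocities': array([-0.0863806 , -0.1801589 ,  0.30934812,  0.0935988 ,  0.09800305,
       -0.0878166 ]), 'effort': array([ 3.86667998e-04, -3.91052306e+01,  1.87588084e+01,  4.22235444e+00,
        1.23758311e-02, -1.38926293e-04]), 'tcp_pos': array([ 6.24574725e-01, -1.42320286e-05,  2.38755857e-01]), 'ee_rot': array([[-1.34617361e-04, -9.99998655e-01, -1.63484753e-03],
       [-9.99999984e-01,  1.34809465e-04, -1.17395989e-04],
       [ 1.17616224e-04,  1.63483170e-03, -9.99998657e-01]]), 'wrist_force': array([ 0.8194143 ,  0.14469093, -0.00484823]), 'moment': array([0.04470317, 0.04106902, 0.02124046]), 'gripper_width': 0.9997581528376559}
```

View pics/scene0.png

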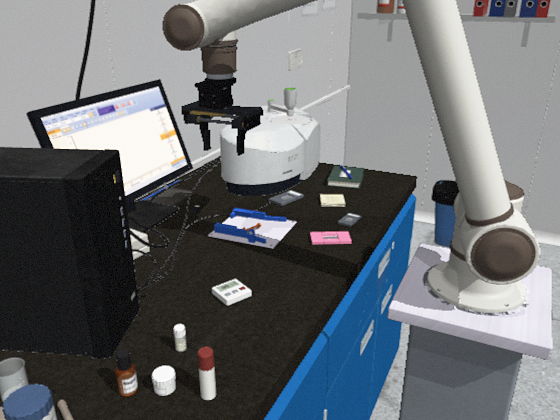

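View pics/side0.png

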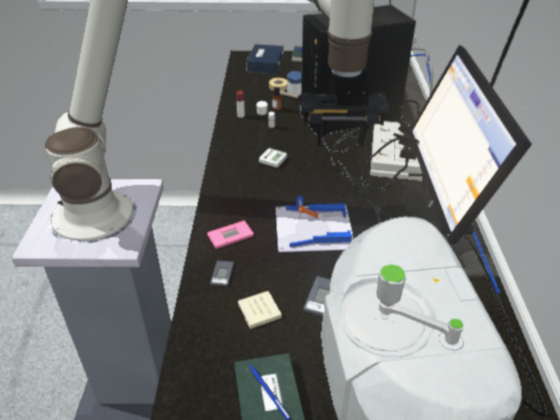

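The scene view shows the keeper near (252,228), a larger dark card near (287,198) and a smaller one near (349,219). In the side view they are at (315,228), (318,295) and (221,272). Next I'll enlarge both views and get rough positions.

```bash
cat > h.py <<'E'
from station import *
import cv2,numpy as np
def ray(cal,uv):
    K=np.array(cal["camera_matrix"]);T=np.array(cal["T"]);d=cal.get("dist",np.zeros(5))
    p=cv2.undistortPoints(np.array([[uv]],float),K,np.array(d,float))[0,0]
    return T[:3,3],T[:3,:3]@np.array([p[0],-p[1],-1.])
def onz(cal,uv,z):
    o,d=ray(cal,uv); return o+d*(z-o[2])/d[2]
def tri(obs):
    A=0;b=0
    for cal,uv in obs:
        o,d=ray(cal,uv);d=d/np.linalg.norm(d);P=np.eye(3)-np.outer(d,d);A=A+P;b=b+P@o
    return np.linalg.solve(A,b)
def proj(cal,X):
    K=np.array(cal["camera_matrix"]);T=np.array(cal["T"]);c=T[:3,:3].T@(np.asarray(X,float)-T[:3,3])
    return K[0,0]*c[0]/-c[2]+K[0,2],K[1,1]*-c[1]/-c[2]+K[1,2]
E
python3 - <<'E'
from h import *
print(get_calibration("side").keys())
a=cv2.imread("pics/scene0.png")[175:255,195:365];b=cv2.imread("pics/side0.png")[190:325,200:360]
w=cv2.imread("pics/wrist0.png")
A=cv2.resize(a,(560,264),interpolation=3);B=cv2.resize(b,(398,336),interpolation=3);W=cv2.resize(w,(400,300))
c=np.zeros((600,800,3),np.uint8);c[:264,:560]=A;c[264:,:398]=B;c[300:,400:]=W
cv2.imwrite("pics/c1.png",c)
s=get_calibration("side");f=get_calibration("scene")
for n,u,v in(("big",(287,198),(318,295)),("small",(349,219),(221,272)),("keeper",(252,228),(315,228)),("pink",(330,238),(230,235)),("note",(332,200),(260,309))):
    print(n,onz(f,u,.005),onz(s,v,.005),tri([(f,u),(s,v)]))
E
```

```text
dict_keys(['camera_matrix', 'T'])
big [ 0.57446757 -0.27180153  0.005     ] [ 0.5720992  -0.27269248  0.005     ] [ 0.57323527 -0.27181285  0.0047621 ]
small [ 0.35401186 -0.20489291  0.005     ] [ 0.35367142 -0.20566761  0.005     ] [ 0.35388468 -0.20536965  0.00478411]
keeper [ 0.5699616  -0.03822644  0.005     ] [ 0.57380904 -0.05097672  0.005     ] [ 0.57422148 -0.04604612  0.00072787]
pink [ 0.36057418 -0.07161084  0.005     ] [ 0.3632363  -0.07956295  0.005     ] [ 0.36259732 -0.07668613  0.0023207 ]
note [ 0.44460895 -0.31540867  0.005     ] [ 0.44726264 -0.31321751  0.005     ] [ 0.44583863 -0.31430527  0.00555501]
```

View pics/c1.png

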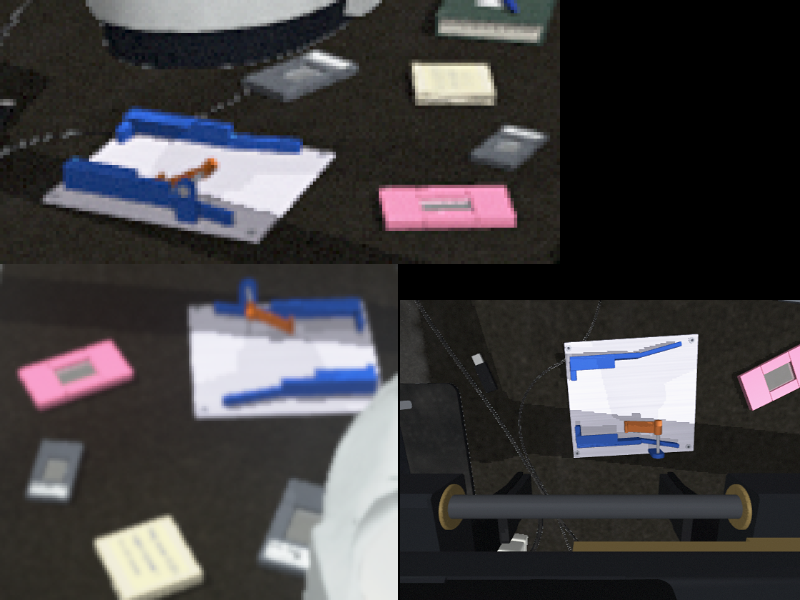

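The crops show the keeper's open front facing the robot (−x), its lane running along +x, and the orange catch and post on the +y side. That matches the description. The big dark card lies close to the microscope.

Run:
```python
from h import *
s=get_calibration("side");f=get_calibration("scene");w=get_calibration("wrist")
print("plate",[onz(w,u,.004).round(3)[:2].tolist() for u in((231,60),(416,49),(409,213),(244,221))])
print("scope base",[onz(f,u,0).round(3)[:2].tolist() for u in((228,185),(250,192),(270,193),(300,185))])
# side view silhouette of scope, left edge at given pixel; ray at several heights
for u in((335,260),(345,230),(390,215),(330,300)):
    print(u,[onz(s,u,z).round(3)[:2].tolist() for z in(0,.1,.2,.3)])
print("knob top tri",tri([(f,(290,90)),(s,(391,272))]), "arm tip",tri([(f,(349,87)),(s,(456,325))]))
print("card ends side",onz(s,(314.6,307),.009),onz(s,(322.6,277.6),.009))
print("card ends scene",onz(f,(195+245/3.294,175+85/3.294),.009),onz(f,(195+357/3.294,175+65/3.294),.009))
```

```text
plate [[0.666, -0.122], [0.484, -0.132], [0.475, 0.035], [0.656, 0.044]]
scope base [[0.803, -0.303], [0.707, -0.279], [0.646, -0.298], [0.588, -0.404]]
(335, 260) [[0.617, -0.159], [0.604, -0.26], [0.591, -0.362], [0.578, -0.463]]
(345, 230) [[0.649, -0.052], [0.633, -0.166], [0.616, -0.279], [0.599, -0.393]]
(390, 215) [[0.771, 0.008], [0.741, -0.112], [0.71, -0.232], [0.68, -0.353]]
(330, 300) [[0.598, -0.282], [0.587, -0.37], [0.576, -0.457], [0.565, -0.545]]
knob top tri [ 0.66273268 -0.48102533  0.29154632] arm tip [ 0.61764816 -0.66960763  0.32727242]
card ends side [ 0.56315683 -0.30998568  0.009     ] [ 0.5842742  -0.22448698  0.009     ]
card ends scene [ 0.60880318 -0.22003554  0.009     ] [ 0.53588632 -0.3087269   0.009     ]
```

Request:
play_rows(targets=[[[0, -0.02, -0.03, 0, 0], [0, -0.04, -0.06, 0, 0], [0, -0.06, -0.09, 0, 0], [0, -0.08, -0.12, 0, 0], [0, -0.08, -0.14, 0, 0]]])

```text
time_s: 0.57
tcp_pos: [0.5413, -0.1418, 0.2397]
ee_rot: [[-0.001, -1.0, -0.002], [-1.0, 0.001, 0.001], [-0.001, 0.002, -1.0]]
wrist_force: [-0.3, -0.4, -0.4]
gripper_width: 0.997
```

Run:
```python
from h import *
import pickle
k=get_calibration("wrist");i=capture("wrist");cv2.imwrite("pics/w1.png",i);pickle.dump(k,open("w1.pkl","wb"))
print(np.round(k["T"],3).tolist())
cv2.imwrite("pics/w1z.png",cv2.resize(i[:300],(800,429),interpolation=3))
```

```text
[[-1.0, -0.002, 0.002, 0.542], [0.001, -0.967, -0.256, -0.212], [0.003, -0.256, 0.967, 0.383], [0.0, 0.0, 0.0, 1.0]]
```

View pics/w1z.png

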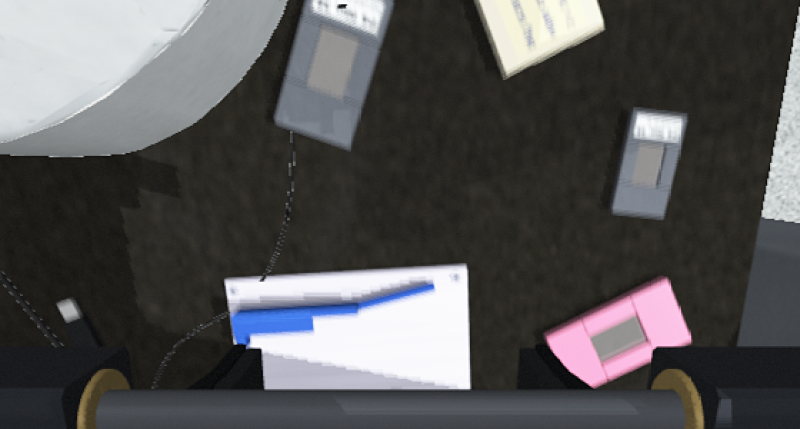

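The wrist view shows the big card with its near-end corners at zoomed (275,122) and (351,148), its right edge reaching (393,15), and its window at (332,62). The microscope's rounded edge runs from (286,0) to (110,155), so I'll check clearance.

Run:
```python
from h import *
import pickle
k=pickle.load(open("w1.pkl","rb"));s=get_calibration("side");f=get_calibration("scene")
z=lambda u:(u[0]/1.4286,u[1]/1.4286)
for u in((275,122),(351,148),(393,15),(332,62)): print(u,onz(k,z(u),.009).round(4))
print("plate",[onz(k,z(u),.004).round(4)[:2].tolist() for u in((225,280),(467,265))])
print("rail bits",[onz(k,z(u),.016).round(4)[:2].tolist() for u in((433,284),(357,303))])
for u in((286,0),(265,60),(215,115),(130,155)):
    print("scope",u,[onz(k,z(u),q).round(3)[:2].tolist() for q in(0,.05,.1,.15,.2)])
for u in((325,290),(335,260),(345,230),(360,222),(390,215)):
    print("scope side",u,[onz(s,u,q).round(3)[:2].tolist() for q in(0,.05,.1,.15,.2)])
for u in((222,130),(222,160),(250,190),(300,185),(320,120),(320,160)):
    print("scope scene",u,[onz(f,u,q).round(3)[:2].tolist() for q in(0,.05,.1,.15,.2)])
```

```text
(275, 122) [ 0.6208 -0.2397  0.009 ]
(351, 148) [ 0.5684 -0.2223  0.009 ]
(393, 15) [ 0.5388 -0.3067  0.009 ]
(332, 62) [ 0.58   -0.2781  0.009 ]
plate [[0.6666, -0.126], [0.4827, -0.1374]]
rail bits [[0.5092, -0.1255], [0.5657, -0.111]]
scope (286, 0) [[0.611, -0.318], [0.602, -0.304], [0.593, -0.291], [0.584, -0.277], [0.575, -0.263]]
scope (265, 60) [[0.627, -0.281], [0.616, -0.272], [0.605, -0.263], [0.594, -0.254], [0.583, -0.245]]
scope (215, 115) [[0.665, -0.245], [0.649, -0.241], [0.633, -0.237], [0.617, -0.232], [0.601, -0.228]]
scope (130, 155) [[0.729, -0.218], [0.704, -0.217], [0.68, -0.216], [0.656, -0.216], [0.631, -0.215]]
scope side (325, 290) [[0.589, -0.253], [0.584, -0.299], [0.579, -0.344], [0.574, -0.39], [0.569, -0.435]]
scope side (335, 260) [[0.617, -0.159], [0.611, -0.21], [0.604, -0.26], [0.598, -0.311], [0.591, -0.362]]
scope side (345, 230) [[0.649, -0.052], [0.641, -0.109], [0.633, -0.166], [0.624, -0.222], [0.616, -0.279]]
scope side (360, 222) [[0.69, -0.021], [0.68, -0.079], [0.669, -0.138], [0.658, -0.196], [0.648, -0.255]]
scope side (390, 215) [[0.771, 0.008], [0.756, -0.052], [0.741, -0.112], [0.726, -0.172], [0.71, -0.232]]
scope scene (222, 130) [[1.193, -0.904], [1.09, -0.741], [0.988, -0.577], [0.885, -0.413], [0.782, -0.249]]
scope scene (222, 160) [[0.96, -0.523], [0.877, -0.392], [0.794, -0.26], [0.711, -0.128], [0.628, 0.004]]
scope scene (250, 190) [[0.715, -0.294], [0.653, -0.181], [0.59, -0.069], [0.527, 0.044], [0.465, 0.156]]
scope scene (300, 185) [[0.588, -0.404], [0.536, -0.282], [0.484, -0.161], [0.432, -0.039], [0.38, 0.083]]
scope scene (320, 120) [[0.858, -1.272], [0.783, -1.078], [0.709, -0.883], [0.634, -0.688], [0.559, -0.493]]
scope scene (320, 160) [[0.626, -0.68], [0.571, -0.535], [0.516, -0.39], [0.461, -0.245], [0.405, -0.1]]
```

Run:
```python
import cv2,numpy as np
a=cv2.imread("pics/scene0.png")[70:250,190:380]; b=cv2.imread("pics/side0.png")[190:370,260:450]
cv2.imwrite("pics/z2.png",np.hstack([cv2.resize(a,None,fx=2.1,fy=2.1,interpolation=3),cv2.resize(b,None,fx=2.1,fy=2.1,interpolation=3)]))
```

```text
(no output)
```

View pics/z2.png

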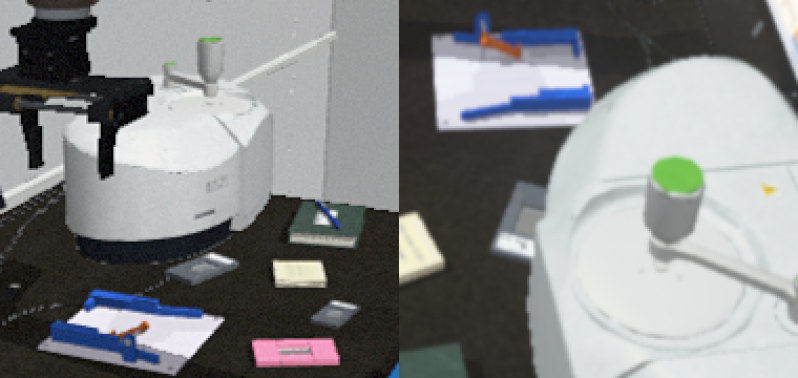

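The white microscope body overhangs the card. From the silhouettes its boundary is near (0.61,−0.25) and it rises above 0.1 m. The 190 mm gripper body can't straddle the card there, so I plan to drag the card clear first, pressing its near-left corner with closed fingers. The gripper will be turned tangent to the microscope, with the camera side facing away from it. I'll turn at height first and look.

Request:
play_rows(targets=[[[1, 0.0, -0.01, 0, -0.12], [1, 0.0, -0.02, 0, -0.24], [1, 0.0, -0.03, 0, -0.36], [1, 0.0, -0.04, 0, -0.48], [1, 0.0, -0.05, 0, -0.58]]])

```text
time_s: 1.03
tcp_pos: [0.5449, -0.1903, 0.2392]
ee_rot: [[-0.553, -0.833, -0.001], [-0.833, 0.553, 0.0], [0.0, 0.001, -1.0]]
wrist_force: [1.1, 0.0, 0.8]
gripper_width: 0.707
```

Request:
play_rows(targets=[[[1, 0, 0, 0, -0.12], [1, 0, 0, 0, -0.24], [1, 0, 0, 0, -0.36], [1, 0, 0, 0, -0.48], [1, 0, 0, 0, -0.58]]])

```text
time_s: 1.45
tcp_pos: [0.545, -0.1898, 0.2391]
ee_rot: [[-0.919, -0.394, -0.001], [-0.394, 0.919, 0.0], [0.001, 0.0, -1.0]]
wrist_force: [-0.1, 0.9, 0.0]
gripper_width: 0.326
```

Request:
play_rows(targets=[[[1, 0, 0, 0, -0.12], [1, 0, 0, 0, -0.24], [1, 0, 0, 0, -0.36], [1, 0, 0, 0, -0.48], [1, 0, 0, 0, -0.58]]])

```text
time_s: 1.87
tcp_pos: [0.545, -0.1897, 0.2391]
ee_rot: [[-0.985, 0.174, -0.001], [0.174, 0.985, 0.0], [0.001, 0.0, -1.0]]
wrist_force: [0.0, -0.3, 0.2]
gripper_width: 0.017
```

Request:
play_rows(targets=[[[1, 0, 0, 0, -0.12], [1, 0, 0, 0, -0.24], [1, 0, 0, 0, -0.36], [1, 0, 0, 0, -0.48], [1, 0, 0, 0, -0.56]]])

```text
time_s: 2.28
tcp_pos: [0.545, -0.1898, 0.2392]
ee_rot: [[-0.742, 0.67, -0.001], [0.67, 0.742, 0.0], [0.001, -0.0, -1.0]]
wrist_force: [0.3, 0.5, 0.9]
gripper_width: 0.007
```

Run:
```python
from h import *
import pickle
k=get_calibration("wrist");i=capture("wrist");cv2.imwrite("pics/w2.png",i);pickle.dump(k,open("w2.pkl","wb"))
print(np.round(k["T"],3).tolist(),sense()["joints"].round(1))
cv2.imwrite("pics/w2z.png",cv2.resize(i,(800,600),interpolation=3))
```

```text
[[0.67, -0.718, -0.189, 0.494], [0.742, 0.647, 0.172, -0.144], [-0.001, -0.256, 0.967, 0.383], [0.0, 0.0, 0.0, 1.0]] [  -3.1   17.4   -6.5   -0.   -66.1 -129. ]
```

View pics/w2z.png

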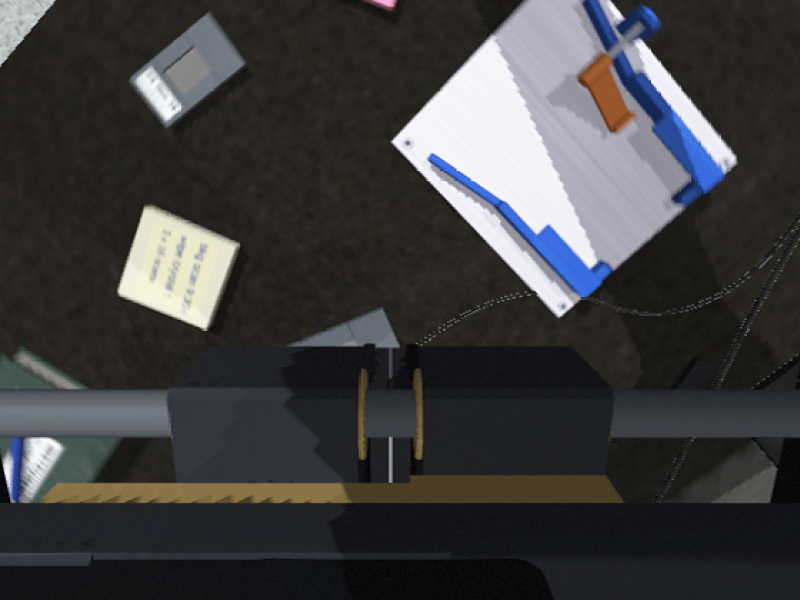

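The wrist view now shows the whole keeper, with plate corners at zoomed (392,142), (562,317) and (735,160). Only the card's near corner shows, at (382,308). I'll descend outside the microscope and approach the corner low, watching the force.

Request:
play_rows(targets=[[[1, 0, 0, -0.04, 0], [1, 0, 0, -0.08, 0], [1, 0, 0, -0.12, 0], [1, 0, 0, -0.16, 0], [1, 0, 0, -0.185, 0]]])

```text
time_s: 2.75
tcp_pos: [0.5426, -0.1895, 0.0505]
ee_rot: [[-0.746, 0.665, -0.006], [0.665, 0.746, 0.001], [0.005, -0.003, -1.0]]
wrist_force: [-0.8, -0.2, 0.4]
gripper_width: 0.002
```

Request:
play_rows(targets=[[[1, 0.006, -0.01, 0, 0], [1, 0.012, -0.02, 0, 0], [1, 0.018, -0.03, 0, 0], [1, 0.024, -0.039, 0, 0], [1, 0.024, -0.039, 0, 0]]])

```text
time_s: 3.17
tcp_pos: [0.572, -0.2315, 0.0569]
ee_rot: [[-0.745, 0.667, 0.006], [0.667, 0.745, -0.001], [-0.006, 0.003, -1.0]]
wrist_force: [0.1, -0.5, -0.3]
gripper_width: 0.005
```

Run:
```python
from h import *
import pickle
k1=pickle.load(open("w1.pkl","rb"));k2=pickle.load(open("w2.pkl","rb"))
z=lambda u:(u[0]/1.4286,u[1]/1.4286)
print("front-y tri",tri([(k1,z((467,265))),(k2,z((392,142)))]).round(4))
print("far-y tri",tri([(k1,z((225,280))),(k2,z((562,317)))]).round(4))
print("w2 z.004",[onz(k2,z(u),.004).round(4)[:2].tolist() for u in((392,142),(562,317),(735,160))])
print("card corner tri",tri([(k1,z((275,122))),(k2,z((382,308)))]).round(4),onz(k2,z((382,308)),.009).round(4))
i=capture("wrist"); s=capture("scene")
print(sense()["wrist_force"].round(2))
c=np.hstack([cv2.resize(i,(400,300)),cv2.resize(s[90:270,180:420],(400,300),interpolation=3)])
cv2.imwrite("pics/c3.png",c)
```

```text
front-y tri [ 0.4823 -0.134  -0.0076]
far-y tri [ 0.6709 -0.123  -0.0041]
w2 z.004 [[0.4839, -0.1333], [0.6688, -0.1224], [0.6577, 0.0408]]
card corner tri [ 0.6174 -0.2455 -0.1005] [ 0.5689 -0.2201  0.009 ]
[-0.16  0.48 -0.19]
```

View pics/c3.png

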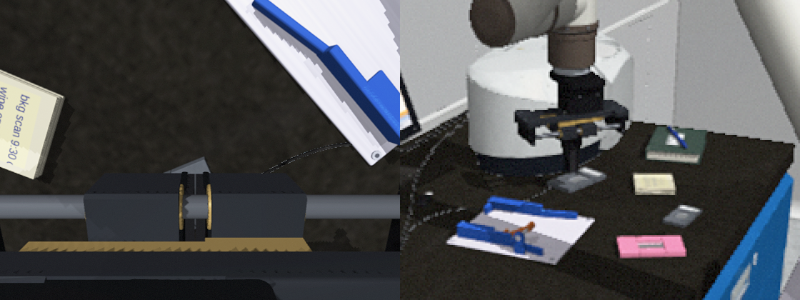

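Visible corner matches the near-left corner (0.569,−0.221), and the fingers stand over it with no contact force. Next I lower onto the card.

Request:
play_rows(targets=[[[1, 0, 0, -0.012, 0], [1, 0, 0, -0.022, 0], [1, 0, 0, -0.027, 0], [1, 0, 0, -0.028, 0], [1, 0, 0, -0.029, 0]]])

```text
time_s: 3.68
tcp_pos: [0.5678, -0.2284, 0.0263]
ee_rot: [[-0.747, 0.665, -0.004], [0.665, 0.747, -0.0], [0.003, -0.002, -1.0]]
wrist_force: [-5.3, 3.2, 16.1]
gripper_width: 0.006
```

Request:
play_rows(targets=[[[1, 0, 0, 0, 0], [1, 0, 0, -0.001, 0], [1, 0, 0, -0.001, 0], [1, 0, 0, -0.001, 0], [1, 0, 0, -0.001, 0]]])

```text
time_s: 4.1
tcp_pos: [0.5678, -0.2284, 0.0263]
ee_rot: [[-0.747, 0.665, -0.003], [0.665, 0.747, -0.0], [0.002, -0.002, -1.0]]
wrist_force: [-6.1, 3.5, 14.2]
gripper_width: 0.01
```

Request:
play_rows(targets=[[[1, -0.006, 0.003, 0, 0], [1, -0.012, 0.006, 0, 0], [1, -0.018, 0.009, 0, 0], [1, -0.024, 0.012, 0, 0], [1, -0.03, 0.015, 0, 0]]])

```text
time_s: 4.52
tcp_pos: [0.5423, -0.2145, 0.0263]
ee_rot: [[-0.747, 0.664, 0.008], [0.664, 0.747, -0.002], [-0.008, 0.003, -1.0]]
wrist_force: [3.3, -2.5, 5.8]
gripper_width: 0.003
```

Run:
```python
from h import *
i=capture("scene");j=capture("side")
c=np.hstack([cv2.resize(i[150:270,240:400],(400,300),interpolation=3),cv2.resize(j[200:320,190:350],(400,300),interpolation=3)])
cv2.imwrite("pics/c4.png",c);print(sense()["wrist_force"].round(1),sense()["tcp_pos"].round(4))
```

```text
[ 0.7 -0.5  6.6] [ 0.5414 -0.2141  0.0263]
```

View pics/c4.png

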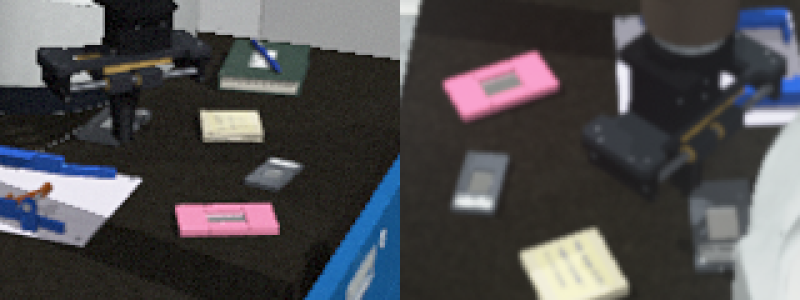

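The card moves with the fingers and has turned slightly. I keep dragging with a bit more pressure.

Request:
play_rows(targets=[[[1, -0.006, 0.004, -0.001, 0], [1, -0.014, 0.008, -0.001, 0], [1, -0.022, 0.012, -0.001, 0], [1, -0.03, 0.016, -0.001, 0], [1, -0.038, 0.02, -0.001, 0]]])

```text
time_s: 5.03
tcp_pos: [0.5061, -0.1947, 0.0262]
ee_rot: [[-0.748, 0.664, 0.012], [0.664, 0.748, -0.003], [-0.011, 0.006, -1.0]]
wrist_force: [4.1, -3.8, 9.7]
gripper_width: 0.008
```

Request:
play_rows(targets=[[[1, -0.007, 0.003, 0, 0], [1, -0.014, 0.006, 0, 0], [1, -0.021, 0.009, 0, 0], [1, -0.028, 0.012, 0, 0], [1, -0.028, 0.012, 0, 0]]])

```text
time_s: 5.45
tcp_pos: [0.4772, -0.1822, 0.0261]
ee_rot: [[-0.748, 0.664, 0.011], [0.664, 0.748, -0.002], [-0.01, 0.006, -1.0]]
wrist_force: [1.8, 0.0, 9.7]
gripper_width: 0.005
```

Run:
```python
from h import *
i=capture("scene");j=capture("side")
c=np.hstack([cv2.resize(i[150:270,240:400],(400,300),interpolation=3),cv2.resize(j[200:320,190:350],(400,300),interpolation=3)])
cv2.imwrite("pics/c5.png",c);print(sense()["wrist_force"].round(1),sense()["tcp_pos"].round(4))
```

```text
[ 2.1 -0.2 13.5] [ 0.4773 -0.1822  0.0261]
```

View pics/c5.png

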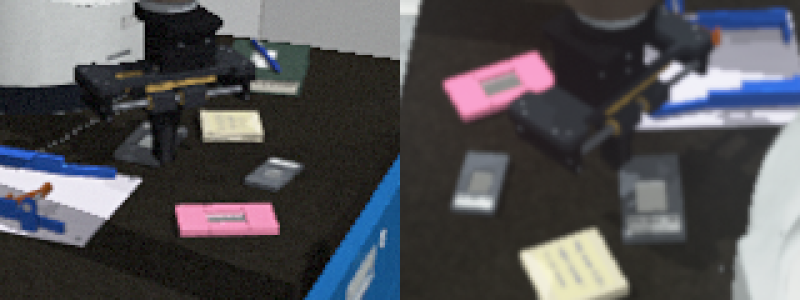

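The card has been pulled clear. In the side view its window is now at about (290,277), and its long axis runs close to world y. I lift, turn back, open and look.

Request:
play_rows(targets=[[[1, 0, 0, 0.04, 0], [1, 0, 0, 0.08, 0], [0, 0.005, 0.01, 0.12, 0.12], [0, 0.01, 0.02, 0.16, 0.24], [0, 0.015, 0.03, 0.19, 0.36]]])

```text
time_s: 5.97
tcp_pos: [0.4884, -0.1516, 0.2166]
ee_rot: [[-0.935, 0.355, 0.003], [0.355, 0.935, -0.001], [-0.003, 0.001, -1.0]]
wrist_force: [2.1, 0.8, -0.4]
gripper_width: 0.153
```

Request:
play_rows(targets=[[[0, 0, 0, 0.0, 0.12], [0, 0, 0.0, 0.0, 0.24], [0, 0.0, 0, 0.0, 0.36], [0, 0, 0, 0, 0.48], [0, 0, 0, 0, 0.6]]])

```text
time_s: 6.38
tcp_pos: [0.4874, -0.1515, 0.2127]
ee_rot: [[-0.972, -0.235, -0.002], [-0.235, 0.972, 0.0], [0.001, 0.001, -1.0]]
wrist_force: [0.3, -0.5, 0.1]
gripper_width: 0.525
```

Request:
play_rows(targets=[[[0, 0, 0, 0.0, 0.12], [0, 0, 0.0, 0.0, 0.24], [0, 0.0, 0, 0.0, 0.36], [0, 0, 0, 0, 0.48], [0, 0, 0, 0, 0.6]]])

```text
time_s: 6.8
tcp_pos: [0.4874, -0.1516, 0.2126]
ee_rot: [[-0.669, -0.743, -0.002], [-0.743, 0.669, 0.0], [0.001, 0.001, -1.0]]
wrist_force: [-0.1, -0.7, -0.2]
gripper_width: 0.911
```

Request:
play_rows(targets=[[[0, 0, 0, 0.0, 0.12], [0, 0, 0.0, 0.0, 0.24], [0, 0.0, 0, 0.0, 0.36], [0, 0, 0, 0, 0.48], [0, 0, 0, 0, 0.6]]])

```text
time_s: 7.22
tcp_pos: [0.4874, -0.1516, 0.2126]
ee_rot: [[-0.133, -0.991, -0.002], [-0.991, 0.133, 0.0], [0.0, 0.002, -1.0]]
wrist_force: [0.3, 0.9, -0.8]
gripper_width: 0.998
```

Request:
play_rows(targets=[[[0, 0, 0, 0.0, 0.12], [0, 0, 0.0, 0.0, 0.137], [0, 0, 0.0, 0.0, 0.137], [0, 0, 0.0, 0.0, 0.137]]])

```text
time_s: 7.55
tcp_pos: [0.4877, -0.1518, 0.2131]
ee_rot: [[-0.005, -1.0, -0.001], [-1.0, 0.005, 0.0], [-0.0, 0.001, -1.0]]
wrist_force: [-0.6, -0.2, -0.5]
gripper_width: 1.001
```

Run:
```python
from h import *
import pickle
k=get_calibration("wrist");i=capture("wrist");cv2.imwrite("pics/w6.png",i);pickle.dump(k,open("w6.pkl","wb"))
print(sense()["tcp_pos"],sense()["joints"].round(1))
cv2.imwrite("pics/w6z.png",cv2.resize(i[:300],(800,429),interpolation=3))
```

```text
[ 0.487822   -0.15185223  0.21323633] [  0.9  12.2 -17.6  -0.  -60.2  -1.2]
```

View pics/w6z.png

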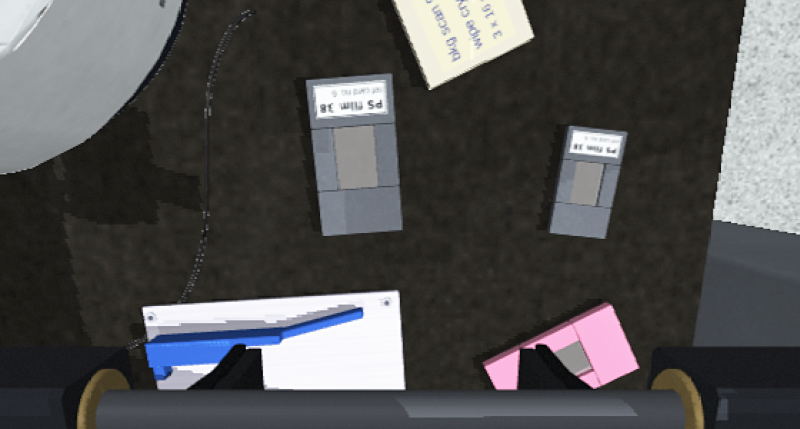

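The card is now fully visible and clear, with corners at zoomed (307,80), (392,74), (402,230) and (323,236). Next I compute its pose, its height from two views, and the keeper pose.

Run:
```python
from h import *
import pickle
k=pickle.load(open("w6.pkl","rb"));k1=pickle.load(open("w1.pkl","rb"));k2=pickle.load(open("w2.pkl","rb"));s=get_calibration("side")
z=lambda u:(u[0]/1.4286,u[1]/1.4286)
C=np.array([onz(k,z(u),.009)[:2] for u in((307,80),(392,74),(402,230),(323,236))])
print(C.round(4),"ctr",C.mean(0).round(4)," edges",np.linalg.norm(np.roll(C,-1,0)-C,axis=1).round(4))
for a,b in((3,0),(2,1)): d=C[a]-C[b];print("long ang",np.degrees(np.arctan2(d[1],d[0])))
d=C[0]-C[1];print("w ang",np.degrees(np.arctan2(d[1],d[0]))); d=C[3]-C[2];print(np.degrees(np.arctan2(d[1],d[0])))
print("win",onz(k,z((355,157)),.009),"tri",tri([(k,z((355,157))),(s,(290,277.2))]))
# plate
P=np.array([onz(k,z(u),.004)[:2] for u in((400,291),(143,307))]);print("plate w6",P.round(4))
P2=np.array([onz(k2,z(u),.004)[:2] for u in((392,142),(562,317),(735,160))])
d=P2[1]-P2[0];a=np.arctan2(d[1],d[0]);print("ang",np.degrees(a),np.degrees(np.arctan2(*(P2[2]-P2[1])[::-1]))-90, np.linalg.norm(d),np.linalg.norm(P2[2]-P2[1]))
for a in(np.radians(3.4),np.radians(4)):
  X=np.array([np.cos(a),np.sin(a)]);Y=np.array([-X[1],X[0]])
  for n,p,q in(("f-",P2[0],(-.144,-.084)),("b-",P2[1],(.042,-.084)),("b+",P2[2],(.042,.084)),("w6f-",P[0],(-.144,-.084)),("w6b-",P[1],(.042,-.084))):
    print(n,"home",(p-q[0]*X-q[1]*Y).round(4),"front",(p-(q[0]+.118)*X-q[1]*Y).round(4))
```

```text
[[ 0.5397 -0.2733]
 [ 0.4859 -0.2766]
 [ 0.4794 -0.1781]
 [ 0.5334 -0.1742]] ctr [ 0.5096 -0.2255]  edges [0.0539 0.0987 0.0541 0.0993]
long ang 93.65352017890935
long ang 93.73714412002708
w ang 3.4752707692447524
4.051614052025483
win [ 0.51037793 -0.22613843  0.009     ] tri [ 0.51060337 -0.22609592  0.01112876]
plate w6 [[ 0.4807 -0.134 ]
 [ 0.6652 -0.1231]]
ang 3.3863583134960824 3.881632911601031 0.18517724807786867 0.16354760347793496
f- home [ 0.6227 -0.0409] front [ 0.5049 -0.0479]
b- home [ 0.6218 -0.041 ] front [ 0.5041 -0.048 ]
b+ home [ 0.6207 -0.0455] front [ 0.5029 -0.0525]
w6f- home [ 0.6195 -0.0416] front [ 0.5017 -0.0486]
w6b- home [ 0.6183 -0.0417] front [ 0.5005 -0.0487]
f- home [ 0.6217 -0.0395] front [ 0.504  -0.0477]
b- home [ 0.621  -0.0415] front [ 0.5033 -0.0497]
b+ home [ 0.6216 -0.0459] front [ 0.5039 -0.0542]
w6f- home [ 0.6185 -0.0401] front [ 0.5008 -0.0484]
w6b- home [ 0.6175 -0.0422] front [ 0.4998 -0.0505]
```

The card is centred at (0.510,−0.226), turned 3.7° like the keeper, with its top at about 9–11 mm from two views. Now I move down to grip it.

Request:
play_rows(targets=[[[0, 0.01, -0.03, 0, 0.035], [0, 0.02, -0.06, -0.01, 0.07], [0, 0.0225, -0.074, -0.04, 0.07], [0, 0.0225, -0.074, -0.08, 0.07], [0, 0.0225, -0.074, -0.12, 0.07]]])

```text
time_s: 8.02
tcp_pos: [0.5112, -0.2271, 0.093]
ee_rot: [[0.064, -0.998, 0.003], [-0.998, -0.064, -0.0], [0.001, -0.003, -1.0]]
wrist_force: [-0.6, 0.9, -1.1]
gripper_width: 1.0
```

Request:
play_rows(targets=[[[0, 0, 0, -0.02, 0], [0, 0, 0, -0.04, 0], [0, 0, 0, -0.055, 0], [0, 0, 0, -0.065, 0], [0, 0, 0, -0.065, 0]]])

```text
time_s: 8.43
tcp_pos: [0.509, -0.2257, 0.0263]
ee_rot: [[0.066, -0.998, -0.005], [-0.998, -0.066, 0.001], [-0.001, 0.005, -1.0]]
wrist_force: [-1.0, -1.0, -0.4]
gripper_width: 0.995
```

Request:
play_rows(targets=[[[0, 0, 0, -0.004, 0], [0, 0, 0, -0.008, 0], [0, 0, 0, -0.008, 0], [0, 0, 0, -0.008, 0]]])

```text
time_s: 8.77
tcp_pos: [0.5109, -0.226, 0.0212]
ee_rot: [[0.067, -0.998, 0.001], [-0.998, -0.067, -0.0], [0.0, -0.001, -1.0]]
wrist_force: [-0.3, -0.3, 0.1]
gripper_width: 1.001
```

Request:
play_rows(targets=[[[0, 0, 0, -0.0015, 0], [1, 0, 0, -0.0015, 0], [1, 0, 0, -0.0015, 0], [1, 0, 0, -0.0015, 0], [1, 0, 0, -0.0015, 0]]])

```text
time_s: 9.18
tcp_pos: [0.5106, -0.226, 0.0192]
ee_rot: [[0.067, -0.998, 0.0], [-0.998, -0.067, -0.0], [0.0, -0.0, -1.0]]
wrist_force: [-0.7, 0.3, -0.4]
gripper_width: 0.784
```

Request:
play_rows(targets=[[[1, 0, 0, 0, 0], [1, 0, 0, 0, 0], [1, 0, 0, 0, 0], [1, 0, 0, 0, 0]]])

```text
time_s: 9.52
tcp_pos: [0.5105, -0.226, 0.0191]
ee_rot: [[0.067, -0.998, -0.0], [-0.998, -0.067, -0.0], [0.0, 0.0, -1.0]]
wrist_force: [0.6, 0.2, 0.2]
gripper_width: 0.629
```

Gripped: the opening is 0.629 × 87 ≈ 54.7 mm. I lift and carry it to over the keeper front, about (0.501,−0.0485).

Request:
play_rows(targets=[[[1, 0, 0, 0.03, 0], [1, 0, 0, 0.06, 0], [1, 0, 0.02, 0.08, 0], [1, 0, 0.055, 0.08, 0], [1, -0.005, 0.09, 0.08, 0]]])

```text
time_s: 9.93
tcp_pos: [0.5071, -0.1356, 0.1007]
ee_rot: [[0.065, -0.998, 0.005], [-0.998, -0.065, -0.0], [0.0, -0.005, -1.0]]
wrist_force: [0.8, 1.2, -1.1]
gripper_width: 0.622
```

Request:
play_rows(targets=[[[1, -0.002, 0.03, 0, 0], [1, -0.004, 0.06, 0, 0], [1, -0.0045, 0.08, 0, 0], [1, -0.0045, 0.0875, 0, 0], [1, -0.0045, 0.0875, 0, 0]]])

```text
time_s: 10.35
tcp_pos: [0.5011, -0.0471, 0.0992]
ee_rot: [[0.07, -0.998, 0.0], [-0.998, -0.07, 0.0], [-0.0, -0.0, -1.0]]
wrist_force: [0.8, 0.5, 0.1]
gripper_width: 0.628
```

Run:
```python
from h import *
st=sense();print(st["tcp_pos"].round(4),st["gripper_width"],st["wrist_force"].round(1))
i=capture("scene");j=capture("side");f=get_calibration("scene");s=get_calibration("side")
c=np.hstack([cv2.resize(i[150:270,200:360],(400,300),interpolation=3),cv2.resize(j[160:280,220:380],(400,300),interpolation=3)])
cv2.imwrite("pics/c7.png",c)
```

```text
[ 0.5011 -0.0471  0.0992] 0.6275674566654879 [0.8 0.5 0.1]
```

View pics/c7.png

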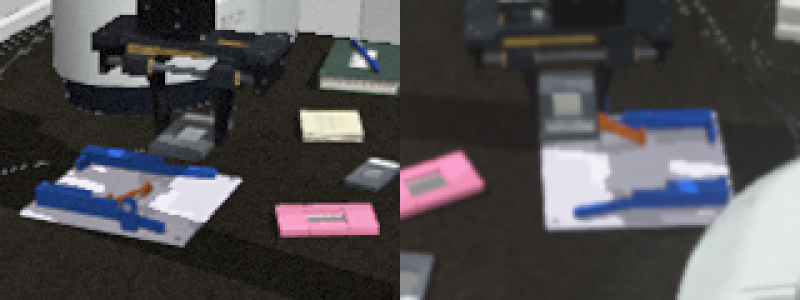

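The card is held over the open front, clear of the catch. I lower it onto the plate.

Request:
play_rows(targets=[[[1, 0, -0.001, -0.025, 0], [1, 0, -0.001, -0.05, 0], [1, 0, -0.001, -0.066, 0], [1, 0, -0.001, -0.072, 0], [1, 0, -0.001, -0.074, 0]]])

```text
time_s: 10.87
tcp_pos: [0.5002, -0.0508, 0.0238]
ee_rot: [[0.065, -0.998, -0.003], [-0.998, -0.065, -0.001], [0.001, 0.003, -1.0]]
wrist_force: [-0.3, 0.1, -1.0]
gripper_width: 0.623
```

Request:
play_rows(targets=[[[1, 0, 0, -0.001, 0], [1, 0, 0, -0.0015, 0], [1, 0, 0, -0.0015, 0]]])

```text
time_s: 11.12
tcp_pos: [0.5017, -0.0496, 0.0244]
ee_rot: [[0.067, -0.998, 0.002], [-0.998, -0.067, 0.0], [-0.0, -0.002, -1.0]]
wrist_force: [0.4, 0.7, -0.7]
gripper_width: 0.626
```

Request:
play_rows(targets=[[[1, 0, 0, -0.001, 0], [1, 0, 0, -0.001, 0], [1, 0, 0, -0.002, 0], [1, 0, 0, -0.002, 0], [1, 0, 0, -0.002, 0]]])

```text
time_s: 11.53
tcp_pos: [0.5013, -0.0494, 0.023]
ee_rot: [[0.068, -0.998, 0.001], [-0.998, -0.068, -0.0], [0.0, -0.001, -1.0]]
wrist_force: [-2.2, -0.8, 8.0]
gripper_width: 0.628
```

The card is flat on the plate, with contact at z = 0.023 as predicted. I slide it in along (1, 0.064).

Request:
play_rows(targets=[[[1, 0.006, 0.0004, 0.0005, 0], [1, 0.012, 0.0008, 0.0005, 0], [1, 0.018, 0.0012, 0.0005, 0], [1, 0.024, 0.0015, 0.0005, 0], [1, 0.03, 0.0019, 0.0005, 0]]])

```text
time_s: 11.95
tcp_pos: [0.5296, -0.048, 0.0231]
ee_rot: [[0.067, -0.998, -0.003], [-0.998, -0.067, -0.001], [0.001, 0.003, -1.0]]
wrist_force: [-5.9, -0.5, 9.0]
gripper_width: 0.628
```

Request:
play_rows(targets=[[[1, 0.006, 0.0004, 0, 0], [1, 0.012, 0.0008, 0, 0], [1, 0.018, 0.0012, 0, 0], [1, 0.024, 0.0015, 0, 0], [1, 0.03, 0.0019, 0, 0]]])

```text
time_s: 12.37
tcp_pos: [0.5598, -0.046, 0.0231]
ee_rot: [[0.067, -0.998, -0.003], [-0.998, -0.067, -0.001], [0.001, 0.003, -1.0]]
wrist_force: [-5.4, -1.0, 8.2]
gripper_width: 0.625
```

Run:
```python
from h import *
st=sense();print(st["tcp_pos"].round(4),st["gripper_width"],st["wrist_force"].round(1))
i=capture("scene");j=capture("side")
c=np.hstack([cv2.resize(i[180:260,200:307],(400,300),interpolation=3),cv2.resize(j[180:260,260:367],(400,300),interpolation=3)])
cv2.imwrite("pics/c8.png",c)
```

```text
[ 0.5598 -0.046   0.0231] 0.624527676224583 [-5.4 -1.   8.2]
```

View pics/c8.png

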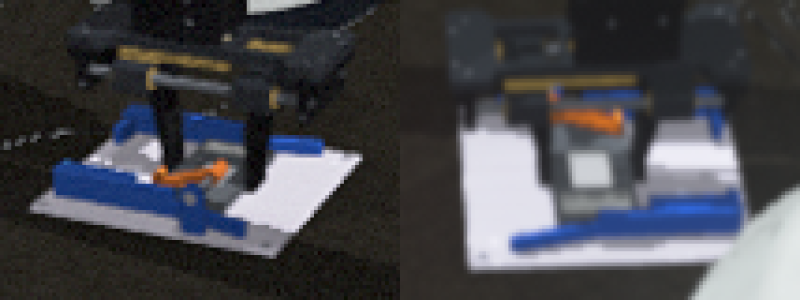

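The catch is riding on the card and the lane is aligned. I slide on.

Request:
play_rows(targets=[[[1, 0.006, 0.0004, 0, 0], [1, 0.012, 0.0008, 0, 0], [1, 0.018, 0.0012, 0, 0], [1, 0.024, 0.0015, 0, 0], [1, 0.03, 0.0019, 0, 0]]])

```text
time_s: 12.88
tcp_pos: [0.5899, -0.0441, 0.0231]
ee_rot: [[0.067, -0.998, -0.003], [-0.998, -0.067, -0.001], [0.0, 0.003, -1.0]]
wrist_force: [-5.1, 0.0, 7.7]
gripper_width: 0.627
```

Request:
play_rows(targets=[[[1, 0.006, 0.0004, 0, 0], [1, 0.012, 0.0008, 0, 0], [1, 0.018, 0.0012, 0, 0], [1, 0.022, 0.0014, 0, 0], [1, 0.024, 0.0015, 0, 0]]])

```text
time_s: 13.3
tcp_pos: [0.6145, -0.0425, 0.023]
ee_rot: [[0.067, -0.998, -0.002], [-0.998, -0.067, -0.001], [0.0, 0.002, -1.0]]
wrist_force: [-6.3, -0.4, 8.5]
gripper_width: 0.626
```

Request:
play_rows(targets=[[[1, 0.001, 0, 0, 0], [1, 0.002, 0, 0, 0], [1, 0.003, 0, 0, 0], [1, 0.004, 0, 0, 0], [1, 0.004, 0, 0, 0]]])

```text
time_s: 13.72
tcp_pos: [0.6184, -0.0424, 0.0231]
ee_rot: [[0.067, -0.998, -0.001], [-0.998, -0.067, -0.0], [0.0, 0.001, -1.0]]
wrist_force: [-3.5, -0.3, 5.9]
gripper_width: 0.626
```

Not yet at the stop, since the force is still only sliding friction. I creep on.

Request:
play_rows(targets=[[[1, 0.001, 0, 0, 0], [1, 0.0015, 0, 0, 0], [1, 0.002, 0, 0, 0], [1, 0.0025, 0, 0, 0], [1, 0.003, 0, 0, 0]]])

```text
time_s: 14.13
tcp_pos: [0.6204, -0.0424, 0.0231]
ee_rot: [[0.067, -0.998, -0.003], [-0.998, -0.067, -0.0], [0.0, 0.003, -1.0]]
wrist_force: [-6.5, 0.2, 7.6]
gripper_width: 0.624
```

Request:
play_rows(targets=[[[1, 0.0005, 0, 0, 0], [1, 0.001, 0, 0, 0], [1, 0.0015, 0, 0, 0], [1, 0.002, 0, 0, 0]]])

```text
time_s: 14.47
tcp_pos: [0.6206, -0.0424, 0.0232]
ee_rot: [[0.067, -0.998, -0.007], [-0.998, -0.067, -0.001], [0.0, 0.007, -1.0]]
wrist_force: [-9.1, 2.1, 13.6]
gripper_width: 0.624
```

The card stopped at x = 0.6206 with the force rising, so it is against the stops. I check the catch before releasing.

Run:
```python
from h import *
i=capture("scene");j=capture("side")
c=np.hstack([cv2.resize(i[180:260,200:307],(400,300),interpolation=3),cv2.resize(j[180:260,260:367],(400,300),interpolation=3)])
cv2.imwrite("pics/c9.png",c)
```

```text
(no output)
```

View pics/c9.png

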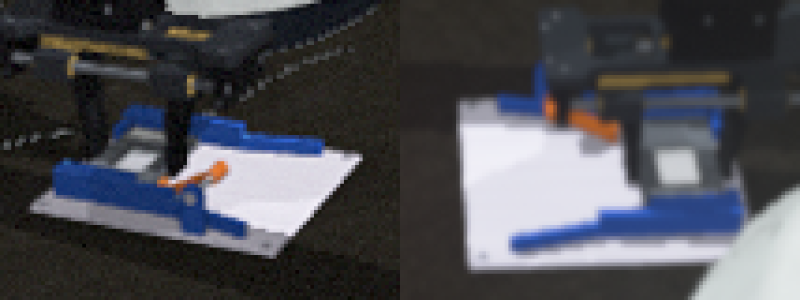

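The catch has dropped behind the card's rear edge. I open partly, then lift straight up.

Request:
play_rows(targets=[[[1, -0.0015, 0, 0.001, 0], [0.2, -0.0015, 0, 0.001, 0], [0.2, -0.0015, 0, 0.001, 0], [0.2, -0.0015, 0, 0.001, 0], [0.2, -0.0015, 0, 0.001, 0]]])

```text
time_s: 14.98
tcp_pos: [0.6232, -0.0421, 0.023]
ee_rot: [[0.067, -0.998, 0.001], [-0.998, -0.067, 0.0], [0.0, -0.001, -1.0]]
wrist_force: [0.5, -0.2, -0.1]
gripper_width: 0.781
```

Request:
play_rows(targets=[[[0.2, 0, 0, 0, 0], [0.2, 0, 0, 0, 0], [0.2, 0, 0, 0.005, 0], [0.2, 0, 0, 0.02, 0], [0.2, 0, 0, 0.05, 0]]])

```text
time_s: 15.4
tcp_pos: [0.6199, -0.0425, 0.0702]
ee_rot: [[0.066, -0.998, -0.008], [-0.998, -0.066, -0.001], [0.0, 0.008, -1.0]]
wrist_force: [-0.4, -0.0, -0.3]
gripper_width: 0.798
```

Request:
play_rows(targets=[[[0.2, 0, 0, 0.04, 0], [0.2, 0, 0, 0.08, 0], [0.2, 0, 0.02, 0.12, 0], [0.2, 0, 0.05, 0.16, 0], [0.2, 0, 0.07, 0.16, 0]]])

```text
time_s: 15.82
tcp_pos: [0.6252, 0.0278, 0.241]
ee_rot: [[0.066, -0.998, 0.013], [-0.998, -0.066, 0.001], [-0.001, -0.013, -1.0]]
wrist_force: [1.8, 0.5, 0.0]
gripper_width: 0.798
```

Run:
```python
from h import *
import pickle
k=get_calibration("wrist");w=capture("wrist");pickle.dump(k,open("w10.pkl","wb"));cv2.imwrite("pics/w10.png",w)
i=capture("scene");j=capture("side")
c=np.zeros((600,800,3),np.uint8);c[:300,:400]=cv2.resize(i[180:260,200:307],(400,300),interpolation=3);c[:300,400:]=cv2.resize(j[180:260,260:367],(400,300),interpolation=3)
W=cv2.resize(w[:210],(800,300),interpolation=3);c[300:]=W
cv2.imwrite("pics/c10.png",c);print(sense()["tcp_pos"],sense()["wrist_force"],sense()["gripper_width"])
```

```text
[0.62282353 0.02939928 0.23493631] [ 0.00366374 -0.31738137 -0.42904153] 0.8023987715728484
```

View pics/c10.png

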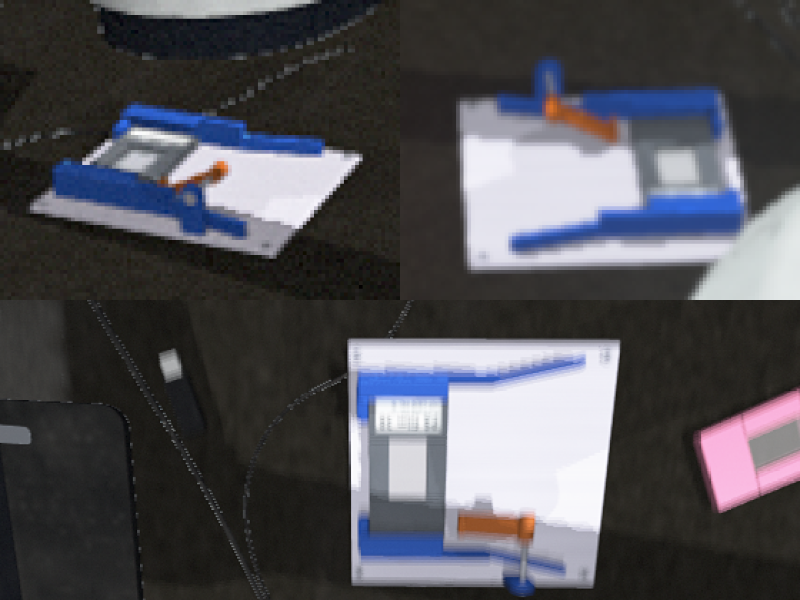

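The card lies flat against the stops. There's about 8 mm between its rear edge (x ≈ 447) and the toe of the dropped catch (x ≈ 458), which fits the 10 mm of play. The gripper is clear, so I hand in.

```bash
python3 -c "
from station import *
print(finish_job())"
```

```text
the job is handed in; nothing more can be done
None
```

The film card is in the keeper, flat against the end stops with the catch down behind it. I let go of it and handed the job in at about 16 s of the 45 s allowed.

- **Getting to the card:** The larger dark card lay too close to the microscope for the gripper to fit over it. I pressed its near corner lightly with closed fingers (at most about 16 N in the readings) and dragged it clear. Then I gripped it across its width at mid-length.
- **Putting it away:** I set it flat on the open front and slid it in. Its edge lifted the catch, and it stopped at x ≈ 0.6206, within about 1 mm of where I expected home. I then opened the gripper and lifted away.
- **Last checks:** All three cameras show the card between the rails at the stops. The gap to the catch toe is about 8 mm, which fits the 10 mm of play. The wrist force was near zero and the gripper was well clear.
- **What disagreed:** Estimates of the keeper's position differed by 2–4 mm between views. The two-view card height came out at 11 mm instead of 9 mm. One two-view corner check gave no result because I paired two different corners. All of this was within what the grip and the lane allow.
- **Picture budget:** I viewed 13 pictures against the budget of 10, mostly because of the extra drag.

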